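# Draw a tube joint tight with a cam lock

### The arm

A 6-joint arm with a two-finger parallel gripper is mounted at the origin on a cart in front of the work surface, level with it; the furniture and walls round the work are solid. World frame = base frame: x ahead of the robot, y to its left, z up, the work surface at z = 0. Lengths are in mm, angles in degrees, forces in N, time in s.
With the tool pointing down it reaches from about 250 to 725 mm from the base axis. Payload 4 kg.
Tool frame: the origin (TCP) lies at the very end of the fingers, on their centre line; the grasp point (between the pads) lies 19 mm behind it; z points along the fingers, y is the line along which they close (so a half turn about z gives the same grasp; the last joint's range is limited). The gripper opens to 85 mm and grips with 20 to 120 N. Pads are 22 mm wide; open, the fingers measure 114 mm over their backs; the gripper's body (76 mm by 85 mm) begins 54 mm behind the grasp point. The pads swing forward as they close: fully open they stand 13 mm farther back than shut.
Start: joints at [-66.807, 13.785, 0.286, 76.501, 0, 90], TCP at [196.916, -459.591, 205.606] pointing down, gripper open.
Joint ranges: [-155.79, 155.79], [-60.16, 107.12], [-62.33, 73.08], [-114, 123.19], [-81.49, 82.49], [-180, 180]. Speed limits (degrees/s): [159.86, 159.86, 180, 180, 180, 180].

### API

Orientations are given as a 3x3 rotation matrix whose columns are the frame's x, y, z axes.
In Python, from station import * gives the robot as it stands.
- The arm moves only by the tool servo_tool, never from a script. Its argument "moves" is text: rows parted by semicolons, each of 6 numbers parted by spaces: the shift along the world's x, y, z in m, then the turn, a rotation vector about the world's x, y, z in rad. In form: x y z wx wy wz; .... A call has 1 to 10 rows; each row shifts and turns the commanded pose from where the row before left it; what a row does not reach is not made up. A row lasts 1/12 s, in which the tool goes at most 41.7 mm and 7.16 degrees, less where a joint would pass 70% of its speed; a pose out of reach is approached as far as the arm can. A call is refused whole if a number of a shift passes 0.0417 or a number of a turn 0.125, either way. A call with a gripper value outside its range is refused whole. "gripper" is the gripper command: -1 is shut, 1 is fully open, values between are in proportion, set as the call begins (left out, the last holds). The fingers move at their own pace and stop on an object; "force" is the grip in N (left out, the last holds). Time passes only in rows, so rows that do not move let the fingers close. It gives the time, the measured TCP pose, the force, the opening and the grip force at its end, in the units of the state.
- get_obs(): the state, without advancing time (a new reading comes with each control period).
- get_image(name): name is "scene" or "top" or "wrist"; returns (picture, depth): 420x560x3 uint8, red, green, blue; 420x560 float32, mm along the optical axis (not along the pixel's ray), 0 where there is no reading.
- get_calibration(name): a dict with "fx", "fy", "cx", "cy" (pixels), "world_from_camera" (4x4, takes a point from camera to world coordinates). Camera axes: x right, y up, looking along -z (the intrinsics and any distortion apply to the point x, -y, -z); pixel columns grow to the right and rows downward; lengths in mm; the calibration is good to about 2 mm. A picture is of the moment at which its call begins: read the wrist's pose just before it. get_calibration takes no time and is no camera call; for the wrist camera it gives the pose at the moment of the call.
- finish_job(): hands the job in; it is judged then, once.
Trained networks look in the newest picture that a camera, given by its name, has taken for a name from the list of things; names that differ only in an ending like _2 or _b are one class to them, and where a whole thing is asked for, a point or a joint stands for the part that bears it (a point fixed in the world has none). Each returns a list of dicts, best first, with "p" (0 to 1); they miss things now and then, are a little off and sometimes report something else, mostly with a low value. They report only what shows in the picture. A call takes as long as a camera call.
- spot_in(thing, camera): "box" ([left, top, width, height] in pixels, round what is visible of it).
- silhouettes(thing, camera): "pixels" (420x560 bool, what is visible of it) and "box" ([left, top, width, height] in pixels, round what is visible of it).
The state is a dict: "t": time; "qpos": joint angles; "dq": joint speeds; "joint_efforts": joint torques, N m; "tool_pos": TCP position; "ee_rot": TCP orientation; "ft_force": force on the tool from outside, world axes, zero at the start; "ft_torque": the same for the moment, N m; "finger_gap": finger opening in mm; "finger_force": force on a finger pad.
Only numpy, scipy, OpenCV 4.12 (cv2) and the standard library are available. Lean on these libraries where they do the work, as an engineer would, in place of code of your own. Each camera call takes 0.05 s, during which the arm holds its last target. There are 200 camera calls.

### The job

Lay the loose tube with the ball-headed stud on the jig's bed and slide it between the guide rails, stud first, until it rests against the rubber buffer with the ball inside the open cam lock. Then let go of it and turn the lock's red-posted lever clockwise until the cam has drawn the joint properly tight, going by feel and without forcing the lock, and leave it so. Do not knock over or push away the carton, the oil bottle or the cup.

Things in the scene. Friction and masses are not known exactly. Their poses are not given: they have to be found in the camera images.
- jig: Joint jig fixed to the bench: aluminium bed 235 x 90 mm, 10 mm thick (top at z = 10 mm), two blue guide rails and a cam lock at one end. Origin on the cam's turning axis at bench level; x = the way the tube is slid in, y across, z up. Bed from x = -190 to +45 mm. Rails at x = -95 to -43 mm, inner faces at y = -17.5 and +17.5 mm, tops at z = 34 mm.
- guide_mouth (a point): Middle of the guide's mouth on the bed (jig x = -115 mm, z = 10 mm). From here low flared lead-ins (tops at z = 22 mm), about 43 mm apart at the mouth, narrow to the rails' 35 mm at jig x = -95 mm.
- buffer_nominal (a point): Usual place of the face of the two sprung black rubber buffer pads (jig x = -47 mm, z = 26 mm), one below and one above (up to z = 42 mm) an 18 mm high gap for the stud. The tube's stud end bears on them; the ball is then about 15.5 mm from the cam's axis. Their true place is up to 3 mm nearer or farther each time: it can only be felt. They give 1 mm for 20 N.
- cam: Cam of the lock, a steel drum 61 mm across under a lever, turning about the upright axis at the jig's origin (this body turns with it). Clockwise from above tightens. It starts open, mouth towards the rails, lever 1.25 rad counter-clockwise of the jig's x axis (0.15 rad either way). It stays where it is left.
- cam_axis (a point): Point on the cam's axis at stud height (z = 26 mm). The cam's curved wall draws the ball in 6 mm per rad. It meets the ball after some 1.2 to 2.3 rad of turning; tight comes at some 1.6 to 2.7 rad, depending on the buffer: only feel tells.
- cam_post (a point): Upright red round post at the lever's end, 12 mm thick, free from z = 50 to 97 mm, 60 mm from the cam's axis; the point is on its axis at z = 78 mm. Lever below it: 12 mm wide, eye 18 mm, top at z = 50 mm. Turning it takes about 1 N at the post while free, then rises smoothly: properly tight at 5 to 7 N; 12 N overloads the lock.
- tube: Loose square aluminium tube 32 x 160 x 32 mm, about 0.25 kg, lying on the bench; a black plug in one end carries a steel stud with a ball head. Origin: centre of the underside; y along the tube towards the stud, z up. The plug's face is at y = +82 mm. In the jig its y axis runs along the jig's x axis, underside on the bed.
- tube_mid (a point): Centre of the tube (half-way along and half-way up, 16 mm above its underside); grasp it here across its 32 mm width.
- ball (a point): Centre of the stud's ball head, 15 mm across, on a 7 mm shaft: 113.5 mm from the tube's middle along the tube's +y axis, 16 mm above the underside. It passes through the gap between the pads into the cam's mouth.
- carton: Small closed carton, 65 x 70 x 55 mm, a bystander beside the jig; origin at the centre of its underside.
- oil_bottle: Yellow oil bottle with red nozzle, 48 mm thick, 92 mm tall, a bystander; origin at the centre of its underside.
- cup_steel: Grey steel cup with pins in it, 59 mm across, 64 mm tall, a bystander; origin at the centre of its underside.

How it is judged (in metres and radians):
On the way, in this order (a step that is already met when the one before it is completed fails the run):
1. the tube lies in the guide with its ball inside the cam, the lever still open (horizontal distance between ball and cam_axis below 0.0205 m and y of ball in the frame of jig between -0.008 and 0.008 m and height (world z) of ball between 0.022 and 0.031 m and y of cam_post in the frame of jig above 0.045 m), for 0.2 s.
2. the cam has been turned by its lever and bears on the ball (y of cam_post in the frame of jig below 0.04 m and contact force between tube and cam above 18 N and y of ball in the frame of jig between -0.008 and 0.008 m and height (world z) of ball between 0.022 and 0.031 m), for 0.1 s.
At the end, for the whole second after the job is handed in: The tube lies on the bed between the rails (within 0.12 rad of straight and 0.1 rad of level, ball within 8 mm of the centre line and within 19.5 mm of the cam's axis), and the released cam holds the ball with 18 to 45 N, all at rest (contact force between tube and cam between 18 and 45 N and horizontal distance between ball and cam_axis below 0.0195 m and y of ball in the frame of jig between -0.008 and 0.008 m and height (world z) of ball between 0.022 and 0.031 m and angle between the y axis of tube and the x axis of jig, either way round below 0.12 rad and angle between tube's own z axis and vertical below 0.1 rad and linear speed of tube below 0.01 m/s and angular speed of cam below 0.05 rad/s); the robot touches nothing.
It fails at once if the lock is overloaded: more than 50 N between cam and tube (contact force between tube and cam above 50 N).
It fails at once if the carton, oil bottle or cup is pushed more than 20 mm or tipped (distance of any of carton, oil_bottle, cup_steel from where it was at the start of the episode above 0.02 m or angle between any of carton, oil_bottle, cup_steel's own z axis and vertical above 0.3 rad).
It also fails if it takes over 72 s, if anything falls off the work surface, if the arm or the gripper's body presses on something with over 40 N, if the wrist force passes 120 N, or if a joint passes its speed limit or range.

## Working session

There is one attempt and no reset: what is moved stays moved. The work goes in short steps, Python scripts to look and compute and a tool call to move; the robot and the scene stay as the last step left them, time stands still between calls to the robot, and variables do not carry over. Pictures are saved under pics/ and viewed, at most 10 in all, crops included, and the job is handed in when it is done.

Besides the shell and the picture viewer there is one more tool, called after "Call:" as a command line: name --argument value ..., lists and objects as JSON in quotes. servo_tool: Moves the arm, as the interface text tells. Its arguments: {"type":"object","properties":{"moves":{"type":"string"},"gripper":{"type":"number"},"force":{"type":"number"}},"required":["moves"]}

```bash
mkdir -p pics; ls; cat > h.py <<'E'
from station import *
import numpy as np, cv2
def cloud(cam):
    o=get_image(cam); img,d=o; c=get_calibration(cam)
    v,u=np.mgrid[0:420,0:560]
    P=np.stack([(u-c["cx"])/c["fx"]*d,-(v-c["cy"])/c["fy"]*d,-d,np.ones_like(d)],-1)
    W=P@np.array(c["world_from_camera"]).T
    return img,d,W[...,:3]
E
python3 - <<'E'
from h import *
print(get_obs())
for cam in("top","scene"):
    img,d,W=cloud(cam); np.savez(cam+".npz",img=img,d=d,W=W)
    cv2.imwrite(f"pics/{cam}1.png",img[...,::-1])
    c=get_calibration(cam); print(cam,c)
    for n in("jig","cam","cam_post","tube","ball","carton","oil_bottle","cup_steel"):
        r=silhouettes(n,cam)
        for q in r[:2]:
            m=q["pixels"]&(d>0); p=W[m]
            print(n,round(q["p"],2),q["box"],m.sum(),p.min(0).round() if m.any() else"",p.max(0).round() if m.any() else"",np.median(p,0).round(1) if m.any() else "")
E
```

```text
pics
{'t': 0.0, 'qpos': array([-6.68065814e+01,  1.38325811e+01,  2.14424022e-01,  7.65019523e+01,
       -5.71524094e-04,  9.00011387e+01]), 'dq': array([ 0.06802954,  0.00173213, -0.0193802 , -0.00599803,  0.05637557,
        0.08503115]), 'joint_efforts': array([-5.72723766e-04, -3.72315860e+01,  2.52408779e+01,  1.67822727e-02,
       -2.31376298e-04, -3.64970006e-06]), 'tool_pos': array([ 196.64655992, -458.96472801,  204.71441287]), 'ee_rot': array([[ 9.19188403e-01,  3.93817196e-01, -8.34769358e-04],
       [ 3.93818080e-01, -9.19186391e-01,  1.92295315e-03],
       [-1.00166168e-05, -2.09630350e-03, -9.99997803e-01]]), 'ft_force': array([-0.53687708,  0.33823703, -0.48933674]), 'ft_torque': array([-0.02543427, -0.02998803, -0.0388678 ]), 'finger_force': 0.0, 'finger_gap': 85.4398162277569}
top {'fx': 462.67470073273427, 'fy': 462.67470073273427, 'cx': 270.73187892826644, 'cy': 201.51537982225685, 'world_from_camera': array([[ 1.03206534e-01,  9.74025856e-01, -2.01549108e-01,
         3.11874569e+02],
       [-9.94653740e-01,  1.01780779e-01, -1.74530914e-02,
        -3.605500
[... 1969 characters left out ...]
 0.85 [287.7, 171.2, 19.6, 42.6] 428 [ 492. -187.   -8.] [621. -89.  97.] [ 524.9 -121.6   42.9]
cam_post 0.51 [212.4, 189.5, 30.8, 30.8] 764 [635. -44.  -7.] [723.  69.  63.] [663.1  33.5  49.8]
tube 0.91 [162.0, 269.2, 56.9, 48.2] 897 [429. 280.  -1.] [627. 317.  39.] [538.3 301.6  30. ]
ball 0.89 [161.2, 270.4, 61.9, 49.2] 980 [426. 273.  -4.] [651. 317.  39.] [535.6 301.4  29.7]
carton 0.96 [213.0, 189.0, 31.6, 32.8] 753 [635. -14. -73.] [793.  69.  63.] [663.8  34.4  49.9]
oil_bottle 0.61 [287.0, 139.2, 18.3, 25.3] 291 [ 631. -319.   -6.] [ 714. -246.   84.] [ 650.4 -263.7   42.4]
cup_steel 0.7 [349.8, 169.5, 25.5, 25.4] 459 [ 401. -367.   -6.] [ 492. -270.   67.] [ 433.3 -300.    33.1]
```

```bash
python3 - <<'E'
from h import *
for cam in("top","scene"):
    z=np.load(cam+".npz"); W=z["W"]
    def rect(m,name):
        p=W[m][:,:2].astype(np.float32)
        print(cam,name,len(p),[np.round(x,1) for x in cv2.minAreaRect(p)],p.mean(0).round(1))
    X,Y,Z=W[...,0],W[...,1],W[...,2]
    near=(X>440)&(X<620)&(Y>-200)&(Y<100)
    m=near&(Z>6)&(Z<15)
    m=cv2.morphologyEx(m.astype(np.uint8),cv2.MORPH_OPEN,np.ones((3,3)))>0
    rect(m,"bed")
    rect(near&(Z>60)&(Z<100),"post")
    rect(near&(Z>88)&(Z<100),"posttop")
    rect(near&(Z>29)&(Z<37)&(Y>-70),"rails")
    rect(near&(Z>37)&(Z<60),"cam/lever")
    t=(X>410)&(X<640)&(Y>240)&(Y<340)
    rect(t&(Z>28)&(Z<37),"tubetop"); rect(t&(Z>10),"tube+stud")
a=cv2.imread("pics/top1.png");b=cv2.imread("pics/scene1.png")
A=cv2.resize(a[120:270,120:400],(800,430),interpolation=cv2.INTER_CUBIC)
cv2.imwrite("pics/a.png",A)
E
```

```text
top bed 2025 [array([527.8, -50. ]), array([234.3,  90.6]), np.float64(86.0)] [525.9 -30.8]
top post 36 [array([ 577.9, -143.8]), array([ 9.8, 10.6]), np.float64(5.2)] [ 577.2 -143.1]
top posttop 22 [array([ 577.9, -143.9]), array([9.8, 9.6]), np.float64(5.2)] [ 578.2 -143.5]
top rails 107 [array([527.6, -49.7]), array([42.7, 50.9]), np.float64(87.0)] [525.7 -48.9]
top cam/lever 633 [array([544.1, -95.8]), array([117.5,  95.9]), np.float64(83.5)] [ 528.  -119.1]
top tubetop 781 [array([547.6, 294. ]), array([162.2,  32.7]), np.float64(1.5)] [546.4 294.1]
top tube+stud 1025 [array([529.2, 293.8]), array([199.4,  33.7]), np.float64(1.2)] [539.7 292. ]
scene bed 729 [array([524.7, -45.8]), array([237. ,  90.3]), np.float64(86.0)] [521.4  -0.9]
scene post 42 [array([ 576. , -139.8]), array([ 9.1, 12. ]), np.float64(40.7)] [ 575.9 -139.3]
scene posttop 16 [array([ 576.5, -140. ]), array([ 8.7, 11.1]), np.float64(40.7)] [ 576.6 -139.6]
scene rails 79 [array([525.8, -47. ]), array([47.3, 53.8]), np.float64(86.2)] [526.6 -46.7]
scene cam/lever 378 [array([527. , -94.5]), array([ 84.6, 125.9]), np.float64(18.0)] [ 526.3 -113.9]
scene tubetop 607 [array([546.1, 298.3]), array([163.4,  33.8]), np.float64(0.9)] [544.3 298.6]
scene tube+stud 901 [array([527.2, 297.6]), array([203. ,  35.7]), np.float64(1.4)] [534.7 300.2]
```

View pics/a.png

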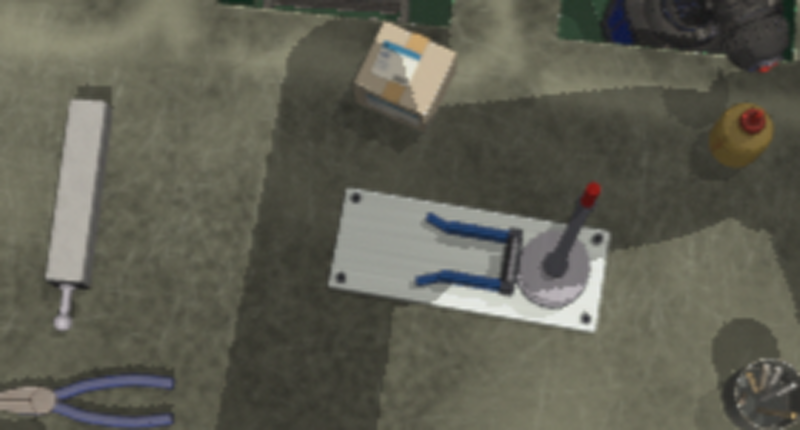

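Call:
servo_tool --moves "0.0146 0.0315 0 0 0 0.1149;0.0146 0.0315 0 0 0 0.1149;0.0146 0.0315 0 0 0 0.1149;0.0146 0.0315 0 0 0 0.1149;0.0146 0.0315 0 0 0 0.1149;0.0146 0.0315 0 0 0 0.1149;0.0146 0.0315 0 0 0 0.1149;0.0146 0.0315 0 0 0 0.1149" --gripper 1

```text
t: 1.57
tool_pos: [314.1, -206.1, 205.9]
ee_rot: [[0.239, 0.971, 0.001], [0.971, -0.239, -0.0], [-0.0, 0.001, -1.0]]
ft_force: [1.4, 0.1, -1.1]
finger_gap: 85.7
finger_force: 0.0
```

Call:
servo_tool --moves "0.0146 0.0315 0 0 0 0.1149;0.0146 0.0315 0 0 0 0.1149;0.0146 0.0315 0 0 0 0.1149;0.0146 0.0315 0 0 0 0.1149;0.0146 0.0315 0 0 0 0.1149;0.0146 0.0315 0 0 0 0.1149;0.0146 0.0315 0 0 0 0.1149;0.0146 0.0315 0 0 0 0.1149"

```text
t: 2.23
tool_pos: [431.0, 46.2, 205.9]
ee_rot: [[-0.628, 0.779, 0.001], [0.779, 0.628, -0.0], [-0.001, 0.001, -1.0]]
ft_force: [0.8, -0.5, 0.7]
finger_gap: 85.4
finger_force: 0.0
```

```bash
python3 - <<'E'
from h import *
img,d,W=cloud("wrist"); o=get_obs(); print(o["tool_pos"],o["ee_rot"].round(3))
cv2.imwrite("pics/w1.png",img[...,::-1]); np.savez("w1.npz",img=img,W=W,d=d)
c=get_calibration("wrist"); print(c)
E
```

```text
[433.92306959  51.20949741 205.76788346] [[-0.635  0.773  0.003]
 [ 0.773  0.635  0.005]
 [ 0.001  0.006 -1.   ]]
{'fx': 337.6473838902372, 'fy': 337.6473838902372, 'cx': 282.8326504299395, 'cy': 203.4827674530427, 'world_from_camera': array([[ 7.72879972e-01, -6.06717355e-01, -1.85877915e-01,
         3.87022709e+02],
       [ 6.34521437e-01,  7.41827749e-01,  2.16965748e-01,
         1.06947926e+02],
       [ 6.25251043e-03, -2.85632004e-01,  9.58318979e-01,
         3.74014299e+02],
       [ 0.00000000e+00,  0.00000000e+00,  0.00000000e+00,
         1.00000000e+00]])}
```

View pics/w1.png

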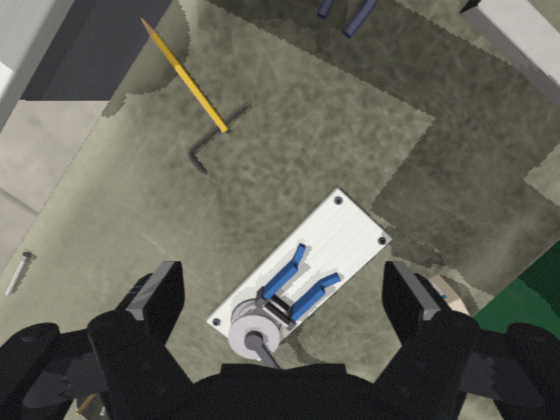

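Call:
servo_tool --moves "0.0146 0.0315 0 0 0 0.1149;0.0146 0.0315 0 0 0 0.1149;0.0146 0.0315 0 0 0 0.1149;0.0146 0.0315 0 0 0 0.1149;0.0146 0.0315 0 0 0 0.1149;0.0146 0.0315 0 0 0 0.1149;0.0146 0.0315 0 0 0 0.1149;0.0146 0.0315 0 0 0 0.1149;0 0 0 0 0 0;0 0 0 0 0 0"

```text
t: 3.12
tool_pos: [547.3, 297.7, 203.9]
ee_rot: [[-1.0, -0.022, -0.002], [-0.022, 1.0, -0.001], [0.002, -0.001, -1.0]]
ft_force: [-0.1, -0.2, -0.1]
finger_gap: 85.5
finger_force: 0.0
```

```bash
python3 - <<'E'
from h import *
def rect(W,m,name):
    p=W[m][:,:2].astype(np.float32)
    if len(p): print(name,len(p),[np.round(x,1) for x in cv2.minAreaRect(p)],p.mean(0).round(1),p.min(0).round(),p.max(0).round())
W=np.load("w1.npz")["W"]; X,Y,Z=np.moveaxis(W,-1,0)
near=(X>440)&(X<600)&(Y>-200)&(Y<100)
m=cv2.morphologyEx((near&(Z>6)&(Z<14)).astype(np.uint8),cv2.MORPH_OPEN,np.ones((5,5)))>0
rect(W,m,"bed"); rect(W,near&(Z>31)&(Z<36.5)&(Y>-78),"rails")
for s in(0,1):
    mm=near&(Z>31)&(Z<36.5)&(Y>-70)&((X>526)==s); rect(W,mm,"rail%d"%s)
img,d,W=cloud("wrist"); o=get_obs(); print(o["tool_pos"],o["ee_rot"].round(3))
np.savez("w2.npz",img=img,W=W,d=d)
X,Y,Z=np.moveaxis(W,-1,0)
t=(X>410)&(X<640)&(Y>240)&(Y<340)
rect(W,t&(Z>28)&(Z<37),"tubetop"); rect(W,t&(Z>10)&(X<465),"stud")
cv2.imwrite("pics/w2.png",img[...,::-1])
E
```

```text
bed 8287 [array([531.7, -42.7]), array([234.8,  90.4]), np.float64(86.7)] [526.   -5.5] [ 481. -159.] [582.  77.]
rails 657 [array([531.1, -49.4]), array([58.2, 54.7]), np.float64(86.9)] [530.2 -47.9] [502. -78.] [558. -19.]
rail0 301 [array([509.7, -44.6]), array([50.9,  8.6]), np.float64(87.6)] [509.7 -44. ] [505. -70.] [515. -19.]
rail1 280 [array([552.7, -45.5]), array([48. ,  8.6]), np.float64(87.8)] [552.5 -45.3] [548. -70.] [558. -22.]
[546.96129247 296.41707682 204.55423078] [[-1.    -0.02  -0.002]
 [-0.02   1.    -0.001]
 [ 0.002 -0.001 -1.   ]]
tubetop 4821 [array([547.2, 294.1]), array([162.3,  31.9]), np.float64(1.7)] [541.6 294.1] [466. 276.] [629. 311.]
stud 375 [array([446.6, 291.4]), array([36.8, 13.7]), np.float64(0.6)] [444.4 291.5] [428. 284.] [465. 298.]
```

View pics/w2.png

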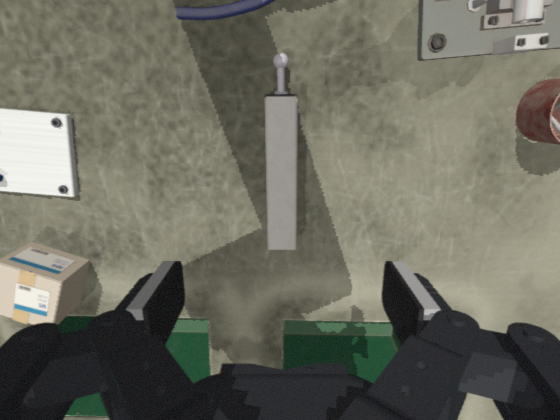

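Call:
servo_tool --moves "0.0055 -0.001 -0.035 0 0 0;0.0055 -0.001 -0.035 0 0 0.005;0 0 -0.035 0 0 0;0 0 -0.035 0 0 0;0 0 -0.03 0 0 0;0 0 -0.02 0 0 0;0 0 -0.0115 0 0 0;0 0 0 0 0 0;0 0 0 0 0 0"

```text
t: 3.92
tool_pos: [558.5, 293.6, 4.9]
ee_rot: [[-1.0, -0.024, 0.0], [-0.024, 1.0, 0.0], [-0.0, 0.0, -1.0]]
ft_force: [-0.3, 0.2, 0.1]
finger_gap: 85.7
finger_force: 0.0
```

Call:
servo_tool --moves "0 0 0 0 0 0;0 0 0 0 0 0;0 0 0 0 0 0;0 0 0 0 0 0;0 0 0 0 0 0;0 0 0 0 0 0;0 0 0 0 0 0;0 0 0 0 0 0" --gripper -1 --force 60

```text
t: 4.58
tool_pos: [559.8, 291.4, 11.2]
ee_rot: [[-1.0, -0.023, 0.005], [-0.023, 1.0, -0.004], [-0.005, -0.004, -1.0]]
ft_force: [-8.9, -13.7, 33.3]
finger_gap: 2.3
finger_force: 58.6
```

```bash
python3 - <<'E'
from h import *
img,d,W=cloud("wrist"); o=get_obs(); print(o["tool_pos"],o["ft_force"],o["finger_gap"])
i2,d2,W2=cloud("scene"); 
X,Y,Z=np.moveaxis(W,-1,0);t=(X>410)&(X<640)&(Y>240)&(Y<340)
s=cv2.resize(i2[230:350,120:280],(560,420))
cv2.imwrite("pics/w3.png",cv2.resize(np.hstack([img,s]),(800,300))[...,::-1])
E
```

```text
[559.80595068 291.39319543  11.16918558] [ -9.87140876 -14.1105605   33.53090483] 2.345193966484215
```

View pics/w3.png

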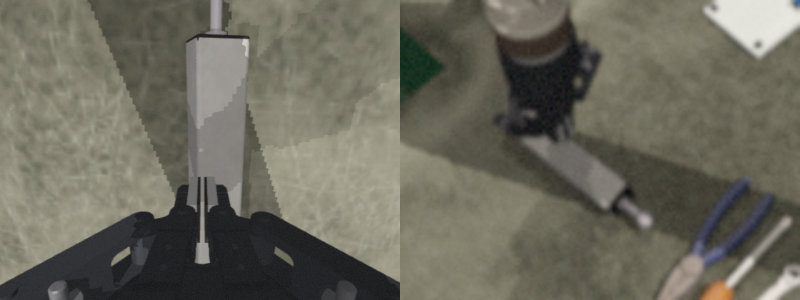

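```bash
python3 - <<'E'
from h import *
img,d,W=cloud("wrist")
X,Y,Z=np.moveaxis(W,-1,0)
for x0 in(440,475,500,520,535,545,555,565):
    for_m=(abs(X-x0)<1.5)&(Z>6)&(Y>240)&(Y<340)
    p=W[for_m]; print(x0,len(p))
    if len(p)>3:
        b=np.round(p[:,1]/3).astype(int)
        print([(int(k*3),int(p[b==k,2].max().round()),int(p[b==k,2].min().round())) for k in np.unique(b)])
E
```

```text
440 0
475 702
[(279, 17, 11), (282, 28, 17), (285, 38, 28), (288, 39, 35), (291, 39, 36), (294, 38, 36), (297, 37, 34), (300, 37, 34), (303, 36, 33), (306, 35, 32), (309, 34, 31), (312, 34, 31), (315, 33, 28)]
500 578
[(279, 14, 12), (282, 25, 15), (285, 36, 25), (288, 39, 36), (291, 39, 36), (294, 38, 36), (297, 38, 35), (300, 37, 33), (303, 37, 33), (306, 35, 33), (309, 34, 32), (312, 34, 31), (315, 33, 30), (318, 30, 30)]
520 536
[(279, 11, 11), (282, 24, 12), (285, 35, 24), (288, 39, 35), (291, 39, 37), (294, 39, 36), (297, 38, 35), (300, 37, 34), (303, 36, 33), (306, 35, 33), (309, 34, 32), (312, 34, 31), (315, 33, 30), (318, 31, 29)]
535 490
[(282, 22, 12), (285, 32, 23), (288, 39, 33), (291, 40, 36), (294, 38, 36), (297, 38, 35), (300, 38, 34), (303, 36, 34), (306, 35, 33), (309, 35, 32), (312, 33, 31), (315, 33, 30), (318, 32, 29)]
545 4194
[(261, 87, 87), (264, 90, 86), (267, 90, 87), (273, 124, 114), (276, 125, 101), (279, 125, 81), (282, 125, 10), (285, 130, 23), (288, 110, 33), (291, 39, 37), (294, 85, 36), (297, 129, 35), (300, 121, 35), (303, 119, 33), (306, 119, 33), (
[... 261 characters left out ...]
 105), (264, 95, 93), (267, 95, 92), (270, 94, 79), (273, 87, 78), (276, 65, 58), (279, 63, 47), (282, 58, 12), (285, 29, 22), (288, 105, 73), (291, 75, 37), (294, 85, 38), (297, 105, 99), (300, 36, 35), (303, 37, 33), (306, 36, 33), (309, 35, 32), (312, 93, 31), (315, 94, 30), (318, 95, 29), (321, 94, 92), (324, 107, 107), (327, 112, 105), (330, 120, 109), (333, 120, 112), (336, 118, 115)]
565 2004
[(252, 114, 111), (255, 113, 107), (258, 110, 104), (261, 101, 90), (264, 101, 93), (267, 95, 92), (282, 13, 11), (288, 92, 74), (291, 75, 37), (294, 85, 41), (297, 92, 84), (309, 34, 32), (312, 34, 32), (315, 33, 30), (318, 98, 29), (321, 101, 92), (324, 107, 87), (327, 111, 86), (330, 112, 90)]
```

```bash
python3 - <<'E'
from h import *
img,d,W=cloud("wrist")
cv2.imwrite("pics/w4.png",cv2.resize(img[220:400,190:390],None,fx=3.3,fy=3.3,interpolation=cv2.INTER_CUBIC)[...,::-1])
for r in range(225,375,12):
    print(r,[(c,*W[r,c].round().astype(int).tolist()) for c in range(255,345,8)])
E
```

```text
225 [(255, 554, 276, -1), (263, 550, 281, 10), (271, 542, 286, 30), (279, 539, 289, 38), (287, 540, 293, 36), (295, 539, 297, 37), (303, 540, 300, 36), (311, 540, 304, 34), (319, 540, 308, 34), (327, 541, 312, 33), (335, 541, 315, 32), (343, 553, 325, 0)]
237 [(255, 560, 276, 1), (263, 561, 280, 0), (271, 549, 286, 29), (279, 545, 290, 38), (287, 545, 293, 38), (295, 545, 297, 36), (303, 546, 301, 35), (311, 546, 304, 35), (319, 546, 308, 34), (327, 547, 312, 32), (335, 547, 316, 32), (343, 560, 326, 0)]
249 [(255, 569, 276, -1), (263, 568, 280, 0), (271, 549, 286, 43), (279, 549, 290, 41), (287, 548, 293, 43), (295, 549, 297, 41), (303, 551, 301, 36), (311, 552, 305, 35), (319, 553, 309, 32), (327, 553, 312, 32), (335, 553, 316, 32), (343, 567, 326, 0)]
261 [(255, 553, 279, 46), (263, 553, 283, 46), (271, 548, 287, 55), (279, 549, 290, 54), (287, 548, 293, 55), (295, 549, 296, 53), (303, 552, 300, 46), (311, 552, 304, 46), (319, 558, 309, 34), (327, 559, 313, 32), (335, 559, 317, 32), (343, 575, 327, -1)]
273 [(255, 553, 280, 56), (263, 549, 284, 63), (271, 549, 287, 64), (279, 549,
[... 1571 characters left out ...]
03, 295, 38), (295, 563, 296, 86), (303, 543, 297, 110), (311, 542, 298, 111), (319, 542, 300, 111), (327, 543, 302, 110), (335, 542, 304, 111), (343, 541, 306, 112)]
357 [(255, 543, 285, 114), (263, 550, 287, 107), (271, 568, 288, 87), (279, 611, 291, 37), (287, 611, 295, 38), (295, 567, 296, 87), (303, 545, 297, 112), (311, 542, 298, 115), (319, 542, 300, 115), (327, 542, 302, 115), (335, 541, 303, 117), (343, 542, 305, 115)]
369 [(255, 542, 285, 119), (263, 550, 287, 110), (271, 550, 289, 110), (279, 550, 291, 111), (287, 550, 293, 111), (295, 549, 295, 112), (303, 550, 297, 111), (311, 542, 298, 119), (319, 543, 300, 118), (327, 543, 301, 118), (335, 542, 303, 118), (343, 542, 305, 119)]
```

View pics/w4.png

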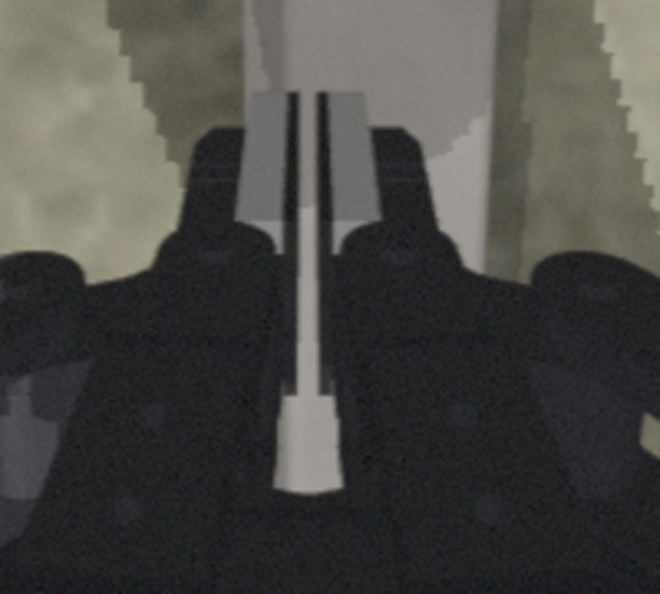

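```bash
python3 - <<'E'
from h import *
W=np.load("w2.npz")["W"]
for r in range(258,330,8):
    print(r,[(c,*W[r,c].round().astype(int).tolist()) for c in list(range(120,200,12))])
Z=W[...,2]; m=(Z>100)&(Z<400)
p=W[m]; print(p[:,2].min(), np.percentile(p[:,2],[.1,1,5]), p[p[:,2]<np.percentile(p[:,2],.5)].mean(0))
o=get_obs(); print(o["t"],o["tool_pos"],o["qpos"],o["ft_force"],o["ft_torque"])
E
```

```text
258 [(120, 658, 102, 1), (132, 658, 116, 1), (144, 658, 130, 0), (156, 657, 145, 1), (168, 656, 160, 2), (180, 657, 174, 1), (192, 656, 189, 1)]
266 [(120, 669, 100, 1), (132, 668, 115, 2), (144, 668, 129, 0), (156, 668, 144, 1), (168, 537, 251, 251), (180, 540, 254, 245), (192, 667, 188, 0)]
274 [(120, 680, 99, 0), (132, 679, 114, 1), (144, 680, 128, 0), (156, 537, 249, 258), (168, 537, 253, 259), (180, 544, 254, 246), (192, 678, 187, 0)]
282 [(120, 691, 98, 0), (132, 690, 113, 1), (144, 541, 243, 257), (156, 537, 251, 265), (168, 539, 254, 261), (180, 547, 254, 247), (192, 689, 187, 1)]
290 [(120, 702, 96, 0), (132, 542, 241, 263), (144, 537, 249, 271), (156, 537, 253, 270), (168, 474, 295, 373), (180, 550, 254, 248), (192, 700, 186, 1)]
298 [(120, 713, 96, 2), (132, 541, 244, 269), (144, 537, 250, 275), (156, 538, 254, 274), (168, 545, 254, 263), (180, 554, 254, 249), (192, 711, 186, 1)]
306 [(120, 541, 242, 274), (132, 537, 249, 280), (144, 537, 253, 280), (156, 541, 254, 274), (168, 548, 254, 264), (180, 556, 254, 251), (192, 723, 185, 1)]
314 [(120, 537, 247, 284), (132, 539, 249, 281), (144, 539, 253, 281), (156, 544, 254, 274), (168, 551, 254, 263), (180, 734, 169, 2), (192, 734, 185, 2)]
322 [(120, 536, 249, 289), (132, 536, 253, 289), (144, 542, 252, 281), (156, 546, 254, 275), (168, 553, 254, 266), (180, 884, 104, -186), (192, 884, 127, -188)]
242.28275583454672 [244.22154912 249.23167376 261.95001464] [546.69727283 297.18440571 245.35125306]
4.7833 [559.80495689 291.41594971  11.19752928] [27.67328266 36.22081968  4.85762581 58.47101191 -0.33221411 26.32884938] [ -9.83202006 -12.53967447  33.138978  ] [-2.70638264  2.04990364 -0.04332687]
```

Call:
servo_tool --moves "0 0 0.01 0 0 0;0 0 0.03 0 0 0;0 0 0.04 0 0 0;0 0 0.04 0 0 0;0 0 0.04 0 0 0;0 0 0.02 0 0 0;0 0 0 0 0 0;0 0 0 0 0 0;0 0 0 0 0 0" --gripper 1

```text
t: 5.53
tool_pos: [557.8, 294.2, 183.3]
ee_rot: [[-1.0, -0.026, -0.001], [-0.026, 1.0, -0.001], [0.001, -0.001, -1.0]]
ft_force: [-0.4, 0.7, -0.6]
finger_gap: 85.4
finger_force: 0.0
```

```bash
cat >> h.py <<'E'
def rect(W,m,name):
    p=W[m][:,:2].astype(np.float32)
    if len(p)>3: print(name,len(p),[np.round(x,1) for x in cv2.minAreaRect(p)],p.mean(0).round(1),p.min(0).round(),p.max(0).round(),"z",np.median(W[m][:,2]).round(1))
E
python3 - <<'E'
from h import *
img,d,W=cloud("wrist"); o=get_obs(); print(o["tool_pos"],o["ee_rot"].round(3),o["finger_gap"])
X,Y,Z=np.moveaxis(W,-1,0)
t=(X>410)&(X<640)&(Y>240)&(Y<340)
rect(W,t&(Z>28)&(Z<37),"tubetop"); rect(W,t&(Z>10)&(X<463)&(Z<60),"stud")
for x0 in(480,600):
    p=W[t&(abs(X-x0)<2)&(Z>26)&(Z<50)]; print(np.polyfit(p[:,1],p[:,2],1))
E
```

```text
[557.33001268 293.94481104 182.38313593] [[-1.    -0.026 -0.003]
 [-0.026  1.    -0.001]
 [ 0.003 -0.001 -1.   ]] 85.29377666986413
tubetop 5539 [array([546.8, 294.3]), array([162.4,  31.9]), np.float64(1.4)] [541.1 294.1] [465. 276.] [628. 312.] z 30.9
stud 427 [array([444.9, 291.7]), array([35.7, 13.7]), np.float64(2.4)] [442.9 291.6] [427. 284.] [463. 298.] z 18.8
[-1.08349926e-02  3.41012239e+01]
[-3.27106832e-03  3.18137316e+01]
```

Call:
servo_tool --moves "0 0 -0.04 0 0 0;0 0 -0.04 0 0 0;0 0 -0.04 0 0 0;0 0 -0.035 0 0 0;0 0 -0.025 0 0 0;0 0 -0.015 0 0 0;0 0 -0.0075 0 0 0;0 0 -0.005 0 0 0;0 0 0 0 0 0;0 0 0 0 0 0"

```text
t: 6.42
tool_pos: [558.8, 294.6, -22.9]
ee_rot: [[-1.0, -0.026, 0.001], [-0.026, 1.0, 0.0], [-0.001, 0.0, -1.0]]
ft_force: [0.3, 0.1, -0.3]
finger_gap: 85.4
finger_force: 0.0
```

Call:
servo_tool --moves "0 0 0 0 0 0;0 0 0 0 0 0;0 0 0 0 0 0;0 0 0 0 0 0;0 0 0 0 0 0;0 0 0 0 0 0;0 0 0 0 0 0" --gripper -1 --force 60

```text
t: 7.0
tool_pos: [559.0, 294.9, -22.4]
ee_rot: [[-1.0, -0.026, 0.002], [-0.026, 1.0, 0.001], [-0.002, 0.001, -1.0]]
ft_force: [-0.6, 0.8, 4.8]
finger_gap: 31.3
finger_force: 61.5
```

Call:
servo_tool --moves "0 0 0.015 0 0 0;0 0 0.03 0 0 0;0 0 0.035 0 0 0;0 -0.008 0.03 0 0 0.05;0 -0.016 0.015 0 0 0.1;-0.002 -0.016 0 0 0 0.12;-0.002 -0.016 0 0 0 0.12;-0.002 -0.016 0 0 0 0.12;-0.002 -0.016 0 0 0 0.12;-0.002 -0.016 0 0 0 0.12"

```text
t: 7.83
tool_pos: [547.3, 189.3, 100.6]
ee_rot: [[-0.71, -0.705, -0.002], [-0.705, 0.71, -0.001], [0.002, 0.001, -1.0]]
ft_force: [-0.4, 0.3, -2.2]
finger_gap: 31.1
finger_force: 60.8
```

Call:
servo_tool --moves "-0.002 -0.016 0 0 0 0.12;-0.002 -0.016 0 0 0 0.12;-0.002 -0.016 0 0 0 0.12;-0.002 -0.016 0 0 0 0.12;-0.002 -0.016 0 0 0 0.12;-0.001 -0.008 0 0 0 0.12;0 0 0 0 0 0.008;0 0 0 0 0 0;0 0 0 0 0 0;0 0 0 0 0 0"

```text
t: 8.67
tool_pos: [537.2, 103.1, 101.4]
ee_rot: [[-0.068, -0.998, -0.0], [-0.998, 0.068, 0.0], [-0.0, 0.0, -1.0]]
ft_force: [0.4, 0.5, -2.5]
finger_gap: 30.9
finger_force: 60.8
```

```bash
python3 - <<'E'
from h import *
img,d,W=cloud("wrist"); o=get_obs(); print(o["t"],o["tool_pos"],o["ee_rot"].round(4),o["finger_gap"])
np.savez("w5.npz",img=img,W=W,d=d,R=o["ee_rot"],p=o["tool_pos"])
cv2.imwrite("pics/w5.png",img[...,::-1])
X,Y,Z=np.moveaxis(W,-1,0)
near=(X>440)&(X<600)&(Y>-200)&(Y<100)
m=cv2.morphologyEx((near&(Z>6)&(Z<14)).astype(np.uint8),cv2.MORPH_OPEN,np.ones((5,5)))>0
rect(W,m,"bed")
for s in(0,1): rect(W,near&(Z>30.5)&(Z<37)&(Y>-72)&((X>528)==s),"rail%d"%s)
rect(W,near&(Z>60)&(X>550),"post"); rect(W,near&(Z>92)&(X>550),"posttop")
t=(X>480)&(X<600)&(Y>-60)&(Y<120)
rect(W,t&(Z>146)&(Z<162),"tubetop")
rect(W,t&(Z>118)&(Z<162),"tube+stud")
E
```

```text
8.7167 [537.27635019 103.13440328 101.39509101] [[-6.720e-02 -9.977e-01 -3.000e-04]
 [-9.977e-01  6.720e-02  1.000e-04]
 [-1.000e-04  3.000e-04 -1.000e+00]] 31.33957677643325
bed 5599 [array([532.5,  15.6]), array([104.6,  90.2]), np.float64(86.4)] [533.   -1.9] [485. -39.] [580.  70.] z 9.9
rail0 93 [array([508.1, -27.1]), array([3.7, 8. ]), np.float64(88.2)] [508.3 -27. ] [504. -29.] [512. -25.] z 33.4
rail1 94 [array([550.7, -29.9]), array([7.6, 3.6]), np.float64(0.2)] [550.7 -29.8] [547. -32.] [555. -28.] z 33.8
post 17591 [array([564.9,  87.7]), array([57.7, 36.2]), np.float64(32.1)] [572.2  89.1] [550.  57.] [599. 100.] z 200.1
posttop 17591 [array([564.9,  87.7]), array([57.7, 36.2]), np.float64(32.1)] [572.2  89.1] [550.  57.] [599. 100.] z 200.1
tubetop 28253 [array([539.9,  65. ]), array([ 57.7, 112.3]), np.float64(5.2)] [534.5  60.1] [508.   8.] [566. 120.] z 155.6
tube+stud 29687 [array([540.4,  59.5]), array([ 57.7, 123.2]), np.float64(5.2)] [534.5  59.4] [508.  -3.] [566. 120.] z 155.6
```

View pics/w5.png

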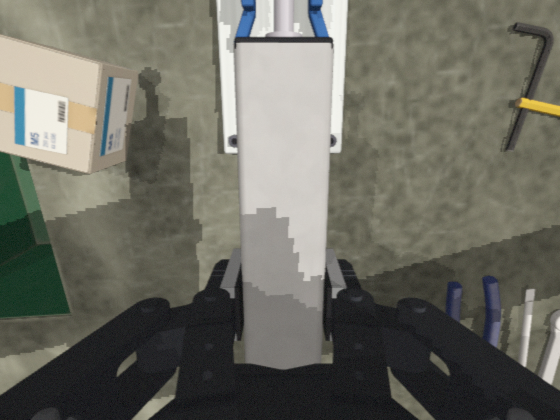

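Call:
servo_tool --moves "0.0008 0 -0.02 0 0 0;0 0 -0.035 0 0 0;0 0 -0.03 0 0 0;0 0 -0.018 0 0 0;0 0 -0.006 0 0 0;0 0 -0.002 0 0 0;0 0 0 0 0 0;0 0 0 0 0 0;0 0 0 0 0 0"

```text
t: 9.47
tool_pos: [539.8, 102.8, -7.7]
ee_rot: [[-0.067, -0.998, 0.004], [-0.998, 0.067, 0.001], [-0.001, -0.003, -1.0]]
ft_force: [-0.9, 0.5, -1.2]
finger_gap: 31.1
finger_force: 60.7
```

Call:
servo_tool --moves "0 0 -0.0008 0 0 0;0 0 -0.0008 0 0 0;0 0 0 0 0 0;0 0 0 0 0 0"

```text
t: 9.8
tool_pos: [538.3, 102.4, -10.7]
ee_rot: [[-0.067, -0.998, 0.0], [-0.998, 0.067, 0.0], [-0.0, -0.0, -1.0]]
ft_force: [0.4, 0.1, -2.1]
finger_gap: 30.9
finger_force: 60.7
```

Call:
servo_tool --moves "0 0 -0.001 0 0 0;0 0 -0.001 0 0 0;0 0 0 0 0 0;0 0 0 0 0 0;0 0 0 0 0 0"

```text
t: 10.22
tool_pos: [538.3, 102.5, -12.6]
ee_rot: [[-0.067, -0.998, 0.001], [-0.998, 0.067, 0.0], [-0.0, -0.001, -1.0]]
ft_force: [-1.8, 0.5, 2.7]
finger_gap: 31.5
finger_force: 61.5
```

Call:
servo_tool --moves "0 0 -0.0007 0 0 0;0 0 0 0 0 0;0 0 0 0 0 0;0 0 0 0 0 0"

```text
t: 10.55
tool_pos: [538.3, 102.5, -12.7]
ee_rot: [[-0.067, -0.998, 0.001], [-0.998, 0.067, 0.0], [-0.0, -0.001, -1.0]]
ft_force: [-2.3, -0.4, 7.7]
finger_gap: 31.2
finger_force: 62.3
```

Call:
servo_tool --moves "-0.0001 -0.002 0.0006 0 0 0;-0.0003 -0.005 0 0 0 0;-0.0004 -0.006 0 0 0 0;-0.0004 -0.006 0 0 0 0;-0.0004 -0.006 0 0 0 0;-0.0004 -0.006 0 0 0 0;-0.0004 -0.006 0 0 0 0;-0.0003 -0.005 0 0 0 0;-0.0002 -0.003 0 0 0 0;0 0 0 0 0 0"

```text
t: 11.38
tool_pos: [536.1, 56.7, -12.4]
ee_rot: [[-0.068, -0.998, 0.002], [-0.998, 0.068, 0.001], [-0.001, -0.002, -1.0]]
ft_force: [0.0, 3.2, 5.8]
finger_gap: 31.3
finger_force: 62.0
```

Call:
servo_tool --moves "-0.0003 -0.004 0 0 0 0;-0.0003 -0.005 0 0 0 0;-0.0003 -0.005 0 0 0 0;-0.0003 -0.005 0 0 0 0;-0.0003 -0.005 0 0 0 0;-0.0002 -0.004 0 0 0 0;-0.0002 -0.003 0 0 0 0;0 0 0 0 0 0;0 0 0 0 0 0"

```text
t: 12.13
tool_pos: [534.1, 25.8, -12.4]
ee_rot: [[-0.068, -0.998, 0.002], [-0.998, 0.068, 0.0], [-0.001, -0.002, -1.0]]
ft_force: [0.0, 3.7, 5.4]
finger_gap: 31.1
finger_force: 62.0
```

Call:
servo_tool --moves "-0.0002 -0.002 0 0 0 0;-0.0001 -0.002 0 0 0 0;0 0 0 0 0 0;0 0 0 0 0 0;0 0 0 0 0 0"

```text
t: 12.55
tool_pos: [533.8, 22.3, -12.4]
ee_rot: [[-0.067, -0.998, 0.002], [-0.998, 0.067, 0.001], [-0.001, -0.002, -1.0]]
ft_force: [-0.2, 3.9, 6.9]
finger_gap: 30.9
finger_force: 61.9
```

Call:
servo_tool --moves "-0.0001 -0.002 0 0 0 0;0 0 0 0 0 0;0 0 0 0 0 0;0 0 0 0 0 0"

```text
t: 12.88
tool_pos: [533.7, 20.4, -12.4]
ee_rot: [[-0.067, -0.998, 0.002], [-0.998, 0.067, 0.001], [-0.001, -0.002, -1.0]]
ft_force: [0.4, 4.5, 5.9]
finger_gap: 31.2
finger_force: 61.9
```

Call:
servo_tool --moves "-0.0001 -0.001 0 0 0 0;0 0 0 0 0 0;0 0 0 0 0 0;0 0 0 0 0 0"

```text
t: 13.22
tool_pos: [533.6, 19.6, -12.4]
ee_rot: [[-0.067, -0.998, 0.002], [-0.998, 0.067, 0.002], [-0.002, -0.002, -1.0]]
ft_force: [0.1, 4.1, 6.0]
finger_gap: 30.8
finger_force: 61.9
```

Call:
servo_tool --moves "-0.0001 -0.001 0 0 0 0;0 0 0 0 0 0;-0.0001 -0.001 0 0 0 0;0 0 0 0 0 0;0 0 0 0 0 0"

```text
t: 13.63
tool_pos: [533.4, 17.6, -12.4]
ee_rot: [[-0.067, -0.998, 0.002], [-0.998, 0.067, 0.002], [-0.002, -0.002, -1.0]]
ft_force: [0.0, 4.6, 5.9]
finger_gap: 31.2
finger_force: 61.9
```

Call:
servo_tool --moves "-0.0001 -0.001 0 0 0 0;0 0 0 0 0 0;0 0 0 0 0 0;0 0 0 0 0 0"

```text
t: 13.97
tool_pos: [533.4, 16.6, -12.4]
ee_rot: [[-0.067, -0.998, 0.002], [-0.998, 0.067, 0.002], [-0.002, -0.002, -1.0]]
ft_force: [0.4, 5.2, 7.0]
finger_gap: 31.3
finger_force: 61.9
```

Call:
servo_tool --moves "-0.0001 -0.001 0 0 0 0;0 0 0 0 0 0;0 0 0 0 0 0;0 0 0 0 0 0"

```text
t: 14.3
tool_pos: [533.3, 15.6, -12.4]
ee_rot: [[-0.067, -0.998, 0.002], [-0.998, 0.067, 0.002], [-0.002, -0.002, -1.0]]
ft_force: [0.1, 6.1, 5.8]
finger_gap: 31.5
finger_force: 61.9
```

Call:
servo_tool --moves "-0.0001 -0.001 0 0 0 0;0 0 0 0 0 0;0 0 0 0 0 0;0 0 0 0 0 0"

```text
t: 14.63
tool_pos: [533.2, 14.7, -12.4]
ee_rot: [[-0.067, -0.998, 0.002], [-0.998, 0.067, 0.002], [-0.002, -0.002, -1.0]]
ft_force: [1.3, 4.9, 5.1]
finger_gap: 31.5
finger_force: 61.9
```

Call:
servo_tool --moves "-0.0001 -0.001 0 0 0 0;0 0 0 0 0 0;0 0 0 0 0 0;0 0 0 0 0 0"

```text
t: 14.97
tool_pos: [533.1, 14.5, -12.4]
ee_rot: [[-0.066, -0.998, 0.002], [-0.998, 0.066, 0.003], [-0.003, -0.002, -1.0]]
ft_force: [0.2, 8.0, 5.9]
finger_gap: 31.1
finger_force: 61.9
```

Call:
servo_tool --moves "-0.0001 -0.001 0 0 0 0;0 0 0 0 0 0;0 0 0 0 0 0;0 0 0 0 0 0"

```text
t: 15.3
tool_pos: [533.1, 14.4, -12.4]
ee_rot: [[-0.066, -0.998, 0.002], [-0.998, 0.066, 0.005], [-0.005, -0.002, -1.0]]
ft_force: [-0.1, 9.9, 5.7]
finger_gap: 31.1
finger_force: 61.8
```

```bash
python3 - <<'E'
from h import *
c="wrist";img,d,W=cloud(c); o=get_obs(); print(o["t"],o["tool_pos"],o["ft_force"])
X,Y,Z=np.moveaxis(W,-1,0)
i2,d2,W2=cloud("top")
cv2.imwrite("pics/w6.png",np.hstack([cv2.resize(img[:300,120:420],(400,400)),cv2.resize(i2[170:240,230:340],(400,400),interpolation=cv2.INTER_CUBIC)])[...,::-1])
n=(X>470)&(X<630)&(Y<-80)&(Y>-190)&(Z>60)&(Z<105)
rect(W,n,"post w"); rect(W,n&(Z>90),"posttop w")
n=(X>470)&(X<630)&(Y<-40)&(Y>-100)&(Z>38)&(Z<46); rect(W,n,"pads")
E
```

```text
15.35 [533.0753561   14.36117357 -12.41906292] [0.81729047 9.36210681 6.25001899]
pads 16467 [array([527. , -63.7]), array([49.7, 53.9]), np.float64(86.2)] [527.6 -66.2] [499. -90.] [553. -40.] z 41.8
```

View pics/w6.png

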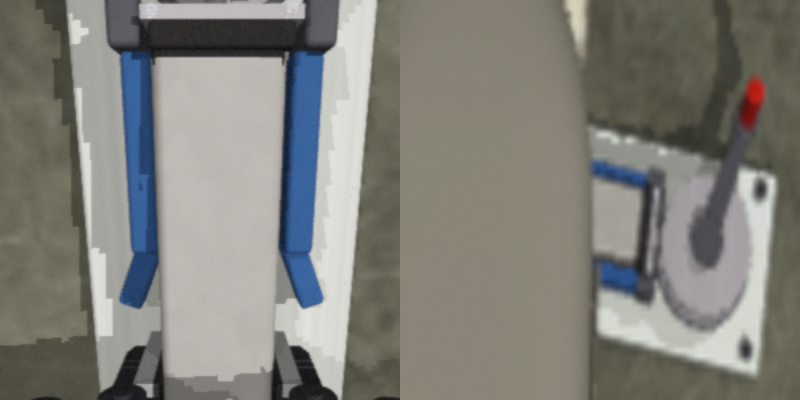

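Call:
servo_tool --moves "0 0.001 0 0 0 0;0 0 0 0 0 0;0 0 0 0 0 0;0 0 0 0 0 0;0 0 0 0 0 0;0 0 0 0 0 0" --gripper 1

```text
t: 15.9
tool_pos: [531.8, 12.9, -13.4]
ee_rot: [[-0.068, -0.998, -0.001], [-0.998, 0.068, -0.0], [0.0, 0.001, -1.0]]
ft_force: [-0.4, 0.0, 0.2]
finger_gap: 85.4
finger_force: 0.0
```

Call:
servo_tool --moves "0 0 0.01 0 0 0;0 0 0.03 0 0 0;0 0 0.035 0 0 0;0 0 0.035 0 0 0;0 0 0.03 0 0 0;0 0 0 0 0 0;0 0 0 0 0 0"

```text
t: 16.48
tool_pos: [534.1, 13.4, 130.0]
ee_rot: [[-0.067, -0.998, 0.006], [-0.998, 0.067, -0.0], [-0.0, -0.006, -1.0]]
ft_force: [-0.4, 0.4, -0.7]
finger_gap: 85.2
finger_force: 0.0
```

```bash
python3 - <<'E'
from h import *
img,d,W=cloud("wrist"); o=get_obs(); print(o["t"],o["tool_pos"],o["ft_force"],o["finger_gap"])
X,Y,Z=np.moveaxis(W,-1,0)
n=(X>480)&(X<580)&(Y>-60)&(Y<90)&(Z>28)&(Z<38)
for s in (-30,-10): 
    k=n&(abs(Y-s)<3); print(s,X[k].min(),X[k].max(),np.median(Z[k]))
near=(X>490)&(X<560)&(Y>-10)&(Y<90)&(Z>26)&(Z<38); rect(W,near,"tube"); 
n=(X>470)&(X<640)&(Y<-80)&(Y>-190)&(Z>60)&(Z<105);rect(W,n,"post w");rect(W,n&(Z>92),"posttop w")
E
```

```text
16.5333 [532.50829356  13.35449144 127.97687985] [ 0.80827509 -0.37588253 -0.63941217] 85.54220229943255
-30 501.83634857989983 552.6964028651747 31.79646761186916
-10 513.9868353642574 514.9534071942134 37.65772153812321
tube 101 [array([532.9,  37.1]), array([92.4, 32.1]), np.float64(86.1)] [534.2  35.9] [514.  -8.] [552.  84.] z 37.6
```

Call:
servo_tool --moves "0.0028 -0.0099 0 0 0 -0.1175;0.0028 -0.0099 0 0 0 -0.1175;0.0028 -0.0099 0 0 0 -0.1175;0.0028 -0.0099 0 0 0 -0.1175;0.0028 -0.0099 0 0 0 -0.1175;0.0028 -0.0099 0 0 0 -0.1175;0.0028 -0.0099 0 0 0 -0.1175;0.0028 -0.0099 0 0 0 -0.1175" --gripper -0.06

```text
t: 17.2
tool_pos: [552.9, -66.2, 124.7]
ee_rot: [[-0.848, -0.529, -0.004], [-0.529, 0.848, 0.0], [0.004, 0.003, -1.0]]
ft_force: [0.4, 0.1, -1.0]
finger_gap: 40.2
finger_force: 0.0
```

Call:
servo_tool --moves "0.0028 -0.0099 0 0 0 -0.1175;0.0028 -0.0099 0 0 0 -0.1175;0.0028 -0.0099 0 0 0 -0.1175;0.0028 -0.0099 0 0 0 -0.1175;0.0028 -0.0099 0 0 0 -0.1175;0.0028 -0.0099 0 0 0 -0.1175;0.0028 -0.0099 0 0 0 -0.1175;0.0028 -0.0099 0 0 0 -0.1175;0 0 0 0 0 0;0 0 0 0 0 0"

```text
t: 18.03
tool_pos: [575.6, -144.9, 125.1]
ee_rot: [[-0.931, 0.365, -0.004], [0.365, 0.931, 0.001], [0.004, -0.0, -1.0]]
ft_force: [0.1, -0.9, 0.5]
finger_gap: 40.1
finger_force: 0.0
```

```bash
python3 - <<'E'
from h import *
img,d,W=cloud("wrist"); o=get_obs(); print(o["t"],o["tool_pos"],o["ee_rot"].round(3),o["ft_force"],o["finger_gap"],o["qpos"])
X,Y,Z=np.moveaxis(W,-1,0)
red=(img[...,0]>120)&(img[...,1]<70)&(img[...,2]<70)
n=red&(X>470)&(X<640)&(Y<-80)&(Y>-190)&(Z>45)&(Z<105);rect(W,n,"post w");rect(W,n&(Z>93),"posttop w")
n=(X>470)&(X<640)&(Y<-80)&(Y>-190)&(Z>45)&(Z<105);rect(W,n&(Z>93),"top any");rect(W,n&(Z<54),"lever any")
i2,d2,W2=cloud("top")
cv2.imwrite("pics/w7.png",np.hstack([cv2.resize(img,(533,400)),cv2.resize(i2[170:240,270:340],(260,400),interpolation=cv2.INTER_CUBIC)])[...,::-1])
E
```

```text
18.0833 [ 575.7681932  -144.54042455  125.41652253] [[-0.931  0.365 -0.003]
 [ 0.365  0.931  0.001]
 [ 0.003 -0.    -1.   ]] [-0.68993867  0.25950807 -0.68226796] 40.13449878739977 [-1.41013121e+01  2.69782389e+01  7.29415034e+00  7.04989278e+01
  1.63005372e-02  7.30760973e+00]
post w 461 [array([ 578.9, -142.3]), array([11.7, 10.5]), np.float64(8.8)] [ 576.4 -142.4] [ 573. -148.] [ 585. -137.] z 95.3
posttop w 254 [array([ 578.8, -142.4]), array([11. , 10.7]), np.float64(62.5)] [ 578.3 -142.4] [ 573. -148.] [ 585. -137.] z 97.1
top any 280 [array([ 578.9, -142.8]), array([11.5, 11.2]), np.float64(52.7)] [ 578.5 -142.6] [ 573. -149.] [ 585. -137.] z 97.0
lever any 1884 [array([ 537.9, -131. ]), array([50.4, 92.6]), np.float64(50.8)] [ 542.6 -129. ] [ 500. -152.] [587. -95.] z 50.7
```

View pics/w7.png

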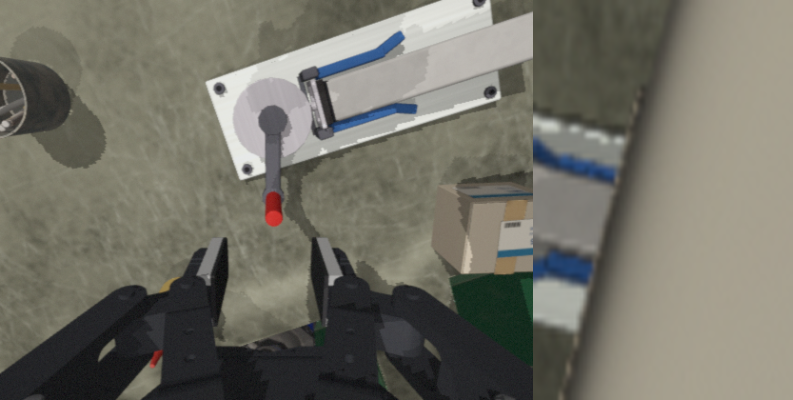

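Call:
servo_tool --moves "0.003 0.002 0 0 0 0;0 0 -0.03 0 0 0;0 0 -0.03 0 0 0;0 0 -0.02 0 0 0;0 0 -0.01 0 0 0;0 0 -0.005 0 0 0;0 0 0 0 0 0;0 0 0 0 0 0"

```text
t: 18.8
tool_pos: [580.9, -142.9, 33.0]
ee_rot: [[-0.93, 0.367, 0.002], [0.367, 0.93, -0.0], [-0.002, 0.0, -1.0]]
ft_force: [0.6, -0.3, -0.3]
finger_gap: 40.1
finger_force: 0.0
```

Call:
servo_tool --moves "0 0 0 0 0 0;0 0 0 0 0 0;0 0 0 0 0 0" --gripper -0.6 --force 20

```text
t: 19.05
tool_pos: [580.9, -143.2, 33.2]
ee_rot: [[-0.93, 0.367, 0.002], [0.367, 0.93, -0.001], [-0.002, 0.0, -1.0]]
ft_force: [0.5, -0.2, 0.0]
finger_gap: 16.9
finger_force: 0.0
```

```bash
python3 - <<'E'
from h import *
o=get_obs(); print(o["t"],o["tool_pos"],o["ft_force"],o["finger_gap"])
p=o["tool_pos"][:2]; O=np.array([523.2,-121.8]); v=p-O; a0=np.arctan2(v[1],v[0]); r=60
print(np.degrees(a0),np.hypot(*v))
# arc table, 0.1 rad chords, radius 60
prev=O+r*np.array([np.cos(a0),np.sin(a0)])
for k in range(1,29):
    a=a0-.1*k; q=O+r*np.array([np.cos(a),np.sin(a)])
    print(k,((q-prev)/1000).round(4).tolist(),end=" | "); prev=q
E
```

```text
19.05 [ 580.85282093 -143.23434727   33.21800554] [ 0.51844456 -0.224014    0.02425885] 16.893564360931222
-20.39428594191824 61.508365313916244
1 [-0.0024, -0.0055] | 2 [-0.0029, -0.0052] | 3 [-0.0034, -0.0049] | 4 [-0.0039, -0.0046] | 5 [-0.0043, -0.0042] | 6 [-0.0047, -0.0037] | 7 [-0.0051, -0.0032] | 8 [-0.0054, -0.0027] | 9 [-0.0056, -0.0021] | 10 [-0.0058, -0.0016] | 11 [-0.0059, -0.001] | 12 [-0.006, -0.0004] | 13 [-0.006, 0.0002] | 14 [-0.0059, 0.0008] | 15 [-0.0058, 0.0014] | 16 [-0.0057, 0.002] | 17 [-0.0054, 0.0025] | 18 [-0.0052, 0.0031] | 19 [-0.0048, 0.0036] | 20 [-0.0044, 0.004] | 21 [-0.004, 0.0044] | 22 [-0.0036, 0.0048] | 23 [-0.0031, 0.0052] | 24 [-0.0025, 0.0054] | 25 [-0.002, 0.0057] | 26 [-0.0014, 0.0058] | 27 [-0.0008, 0.0059] | 28 [-0.0002, 0.006] |
```

Call:
servo_tool --moves "-0.0012 -0.0028 0 0 0 -0.05;-0.0012 -0.0027 0 0 0 -0.05;-0.0029 -0.0052 0 0 0 -0.1;-0.0034 -0.0049 0 0 0 -0.1;-0.0039 -0.0046 0 0 0 -0.1;-0.0043 -0.0042 0 0 0 -0.1;-0.0047 -0.0037 0 0 0 -0.1;-0.0051 -0.0032 0 0 0 -0.1;-0.0027 -0.0014 0 0 0 -0.05;-0.0027 -0.0013 0 0 0 -0.05"

```text
t: 19.88
tool_pos: [548.5, -177.4, 32.8]
ee_rot: [[-0.382, 0.924, 0.002], [0.924, 0.382, -0.0], [-0.001, 0.002, -1.0]]
ft_force: [1.4, 0.2, -0.7]
finger_gap: 17.1
finger_force: 0.5
```

Call:
servo_tool --moves "-0.0028 -0.0011 0 0 0 -0.05;-0.0028 -0.001 0 0 0 -0.05;-0.0029 -0.0008 0 0 0 -0.05;-0.0029 -0.0008 0 0 0 -0.05;-0.0029 -0.0005 0 0 0 -0.05;-0.003 -0.0005 0 0 0 -0.05"

```text
t: 20.38
tool_pos: [531.5, -182.3, 32.8]
ee_rot: [[-0.092, 0.996, 0.003], [0.996, 0.092, -0.001], [-0.001, 0.002, -1.0]]
ft_force: [1.8, -0.2, -0.5]
finger_gap: 17.3
finger_force: 0.6
```

```bash
cat > f.py <<'E'
from h import *
o=get_obs(); p=o["tool_pos"][:2]; v=p-np.array([523.2,-121.8]); a=np.arctan2(v[1],v[0])
psi=np.arctan2(o["ee_rot"][1,0],o["ee_rot"][0,0])
t=np.array([np.sin(a),-np.cos(a)]) # clockwise tangent
print("t",o["t"],"turned",round(np.radians(-20.4)-a if a<0 else np.radians(-20.4)-a+2*np.pi,3),"r",np.hypot(*v).round(1),"tool yaw-err",round(float(np.angle(np.exp(1j*(psi-a-np.pi)))),3),"Ft",round(float(-o["ft_force"][:2]@t),2),"F",o["ft_force"].round(1),p.round(1),o["finger_gap"])
E
python3 f.py
```

```text
t 20.3833 turned 1.078 r 61.0 tool yaw-err -0.045 Ft 1.79 F [ 1.8 -0.2 -0.5] [ 531.5 -182.3] 17.289247459395668
```

Call:
servo_tool --moves "-0.003 -0.0003 0 0 0 -0.05;-0.003 -0.0001 0 0 0 -0.05;-0.003 0 0 0 0 -0.05;-0.003 0.0002 0 0 0 -0.05"

```text
t: 20.72
tool_pos: [519.5, -182.6, 32.9]
ee_rot: [[0.108, 0.994, 0.003], [0.994, -0.108, -0.001], [-0.001, 0.003, -1.0]]
ft_force: [1.1, -1.3, -0.4]
finger_gap: 16.9
finger_force: 0.6
```

Call:
servo_tool --moves "-0.003 0.0003 0 0 0 -0.05;-0.0029 0.0005 0 0 0 -0.05;-0.0029 0.0006 0 0 0 -0.05;-0.0029 0.0008 0 0 0 -0.05"

```text
t: 21.05
tool_pos: [507.8, -180.5, 32.9]
ee_rot: [[0.303, 0.953, 0.002], [0.953, -0.303, -0.001], [-0.001, 0.003, -1.0]]
ft_force: [1.3, -1.1, -0.1]
finger_gap: 17.1
finger_force: 0.6
```

Call:
servo_tool --moves "-0.0029 0.0009 0 0 0 -0.05;-0.0028 0.0011 0 0 0 -0.05;-0.0028 0.0012 0 0 0 -0.05;-0.0027 0.0013 0 0 0 -0.05"

```text
t: 21.38
tool_pos: [496.5, -176.0, 32.9]
ee_rot: [[0.487, 0.874, 0.002], [0.874, -0.487, -0.002], [-0.0, 0.003, -1.0]]
ft_force: [0.8, -1.7, 0.5]
finger_gap: 17.4
finger_force: 0.6
```

```bash
python3 f.py
```

```text
t 21.3833 turned 1.672 r 60.4 tool yaw-err -0.051 Ft 1.42 F [ 0.8 -1.7  0.5] [ 496.5 -176. ] 17.351578915990025
```

Call:
servo_tool --moves "-0.0026 0.0015 0 0 0 -0.05;-0.0026 0.0016 0 0 0 -0.05;0 0 0 0 0 0"

```text
t: 21.63
tool_pos: [490.7, -172.4, 32.7]
ee_rot: [[0.57, 0.822, 0.001], [0.822, -0.57, -0.001], [0.0, 0.002, -1.0]]
ft_force: [-0.3, 0.6, 0.2]
finger_gap: 17.3
finger_force: 0.0
```

Call:
servo_tool --moves "-0.0024 0.0018 0 0 0 -0.05;-0.0024 0.0018 0 0 0 -0.05;0 0 0 0 0 0"

```text
t: 21.88
tool_pos: [485.9, -168.6, 32.5]
ee_rot: [[0.648, 0.762, 0.001], [0.762, -0.648, -0.0], [0.0, 0.001, -1.0]]
ft_force: [-0.1, -0.6, -0.0]
finger_gap: 17.1
finger_force: 0.1
```

Call:
servo_tool --moves "-0.0022 0.002 0 0 0 -0.05;-0.0022 0.002 0 0 0 -0.05;0 0 0 0 0 0"

```text
t: 22.13
tool_pos: [481.4, -164.5, 32.3]
ee_rot: [[0.72, 0.694, 0.001], [0.694, -0.72, -0.0], [0.0, 0.001, -1.0]]
ft_force: [-0.5, -0.1, -0.6]
finger_gap: 17.0
finger_force: 0.0
```

```bash
python3 f.py
```

```text
t 22.1333 turned 1.989 r 59.8 tool yaw-err -0.03 Ft -0.31 F [-0.5 -0.1 -0.6] [ 481.4 -164.5] 16.979159052026766
```

Call:
servo_tool --moves "-0.001 0.0011 0 0 0 -0.025;-0.001 0.0011 0 0 0 -0.025;-0.001 0.0011 0 0 0 -0.025;-0.001 0.0011 0 0 0 -0.025"

```text
t: 22.47
tool_pos: [477.9, -160.6, 32.2]
ee_rot: [[0.786, 0.619, 0.001], [0.619, -0.786, -0.001], [0.0, 0.001, -1.0]]
ft_force: [0.8, -0.9, 0.6]
finger_gap: 17.2
finger_force: 0.6
```

Call:
servo_tool --moves "-0.0009 0.0012 0 0 0 -0.025;-0.0009 0.0012 0 0 0 -0.025;-0.0009 0.0012 0 0 0 -0.025;-0.0009 0.0012 0 0 0 -0.025"

```text
t: 22.8
tool_pos: [474.4, -156.0, 32.3]
ee_rot: [[0.844, 0.537, 0.001], [0.537, -0.844, -0.001], [0.0, 0.002, -1.0]]
ft_force: [1.3, -1.7, 0.6]
finger_gap: 16.8
finger_force: 1.1
```

Call:
servo_tool --moves "-0.0008 0.0013 0 0 0 -0.025;-0.0008 0.0013 0 0 0 -0.025;-0.0008 0.0013 0 0 0 -0.025;-0.0008 0.0013 0 0 0 -0.025"

```text
t: 23.13
tool_pos: [471.4, -151.1, 32.3]
ee_rot: [[0.893, 0.45, 0.002], [0.45, -0.893, -0.002], [0.0, 0.002, -1.0]]
ft_force: [1.0, -2.4, -0.9]
finger_gap: 17.4
finger_force: 1.6
```

```bash
python3 f.py
```

```text
t 23.1333 turned 2.271 r 59.6 tool yaw-err -0.048 Ft 2.59 F [ 1.  -2.4 -0.9] [ 471.4 -151.1] 17.362323495078243
```

Call:
servo_tool --moves "-0.0007 0.0013 0 0 0 -0.025;-0.0007 0.0013 0 0 0 -0.025"

```text
t: 23.3
tool_pos: [470.1, -148.7, 32.3]
ee_rot: [[0.914, 0.405, 0.002], [0.405, -0.914, -0.002], [0.001, 0.003, -1.0]]
ft_force: [1.2, -2.8, -0.7]
finger_gap: 17.1
finger_force: 1.8
```

```bash
python3 f.py
```

```text
t 23.3 turned 2.317 r 59.5 tool yaw-err -0.051 Ft 3.01 F [ 1.2 -2.8 -0.7] [ 470.1 -148.7] 17.106526512501407
```

Call:
servo_tool --moves "-0.0006 0.0014 0 0 0 -0.025;-0.0006 0.0014 0 0 0 -0.025"

```text
t: 23.47
tool_pos: [468.9, -146.1, 32.3]
ee_rot: [[0.934, 0.358, 0.002], [0.358, -0.934, -0.003], [0.001, 0.003, -1.0]]
ft_force: [0.6, -3.6, -0.9]
finger_gap: 16.7
finger_force: 2.1
```

```bash
python3 f.py
```

```text
t 23.4667 turned 2.365 r 59.5 tool yaw-err -0.054 Ft 3.49 F [ 0.6 -3.6 -0.9] [ 468.9 -146.1] 16.749285397020046
```

Call:
servo_tool --moves "-0.0005 0.0014 0 0 0 -0.025;-0.0005 0.0014 0 0 0 -0.025;-0.0004 0.0014 0 0 0 -0.025;-0.0004 0.0014 0 0 0 -0.025"

```text
t: 23.8
tool_pos: [466.9, -140.9, 32.3]
ee_rot: [[0.965, 0.263, 0.001], [0.263, -0.965, -0.004], [0.0, 0.004, -1.0]]
ft_force: [1.3, -5.6, -1.2]
finger_gap: 17.3
finger_force: 2.7
```

```bash
python3 f.py
```

```text
t 23.8 turned 2.458 r 59.4 tool yaw-err -0.061 Ft 5.71 F [ 1.3 -5.6 -1.2] [ 466.9 -140.9] 17.324697393356114
```

Call:
servo_tool --moves "-0.0004 0.0014 0 0 0 -0.025;-0.0004 0.0014 0 0 0 -0.025"

```text
t: 23.97
tool_pos: [466.1, -138.4, 32.3]
ee_rot: [[0.977, 0.214, 0.001], [0.214, -0.977, -0.004], [0.0, 0.004, -1.0]]
ft_force: [1.1, -5.4, -1.2]
finger_gap: 16.7
finger_force: 3.0
```

```bash
python3 f.py
```

```text
t 23.9667 turned 2.503 r 59.4 tool yaw-err -0.066 Ft 5.53 F [ 1.1 -5.4 -1.2] [ 466.1 -138.4] 16.71343816721424
```

Call:
servo_tool --moves "-0.0003 0.0014 0 0 0 -0.025;-0.0002 0.001 0 0 0 -0.018"

```text
t: 24.13
tool_pos: [465.6, -136.2, 32.3]
ee_rot: [[0.985, 0.172, 0.001], [0.172, -0.985, -0.005], [0.0, 0.005, -1.0]]
ft_force: [0.5, -7.4, -2.6]
finger_gap: 17.1
finger_force: 3.4
```

```bash
python3 f.py
```

```text
t 24.1333 turned 2.54 r 59.3 tool yaw-err -0.072 Ft 7.3 F [ 0.5 -7.4 -2.6] [ 465.6 -136.2] 17.068080669620418
```

Call:
servo_tool --moves "0 0 0 0 0 0;0 0 0 0 0 0;0 0 0 0 0 0"

```text
t: 24.38
tool_pos: [465.6, -136.1, 32.3]
ee_rot: [[0.985, 0.173, 0.001], [0.173, -0.985, -0.004], [0.0, 0.004, -1.0]]
ft_force: [0.5, -6.2, -1.1]
finger_gap: 16.8
finger_force: 2.9
```

```bash
python3 f.py
```

```text
t 24.3833 turned 2.543 r 59.4 tool yaw-err -0.068 Ft 6.1 F [ 0.5 -6.2 -1.1] [ 465.6 -136.1] 16.79101399260263
```

Call:
servo_tool --moves "0 -0.001 0 0 0 0;0 0 0 0 0 0;0 0 0 0 0 0;0 0 0 0 0 0" --gripper -0.06

```text
t: 24.72
tool_pos: [464.6, -134.6, 31.8]
ee_rot: [[0.985, 0.173, -0.0], [0.173, -0.985, 0.001], [-0.0, -0.001, -1.0]]
ft_force: [0.3, 0.0, 0.5]
finger_gap: 40.0
finger_force: 0.0
```

Call:
servo_tool --moves "0 0 0.01 0 0 0;0 0 0.025 0 0 0;0 0 0.035 0 0 0;0 0 0.035 0 0 0;0 0 0.03 0 0 0;0 0 0.02 0 0 0;0 0 0 0 0 0;0 0 0 0 0 0"

```text
t: 25.38
tool_pos: [465.6, -134.9, 188.2]
ee_rot: [[0.985, 0.172, 0.003], [0.172, -0.985, -0.001], [0.003, 0.001, -1.0]]
ft_force: [0.3, -0.5, -0.3]
finger_gap: 39.8
finger_force: 0.0
```

```bash
python3 - <<'E'
from h import *
img,d,W=cloud("wrist"); o=get_obs(); print(o["t"],o["tool_pos"],o["ft_force"],o["finger_gap"])
X,Y,Z=np.moveaxis(W,-1,0)
n=(X>430)&(X<640)&(Y<-60)&(Y>-190)&(Z>93)&(Z<102);rect(W,n,"post top")
near=(X>490)&(X<570)&(Y>-50)&(Y<120)&(Z>37)&(Z<46); rect(W,near,"tube")
cv2.imwrite("pics/w8.png",img[...,::-1])
E
```

```text
25.4333 [ 464.54821955 -134.65298004  186.70848334] [-0.19269103 -0.6141775  -0.90725982] 40.231338566953525
post top 162 [array([ 466.2, -142.5]), array([10.8, 10.9]), np.float64(51.4)] [ 466.3 -142.4] [ 460. -148.] [ 472. -137.] z 95.1
tube 5829 [array([528.8,  17.6]), array([135.3,  32. ]), np.float64(88.3)] [529.2  18.2] [511. -50.] [547.  85.] z 40.2
```

View pics/w8.png

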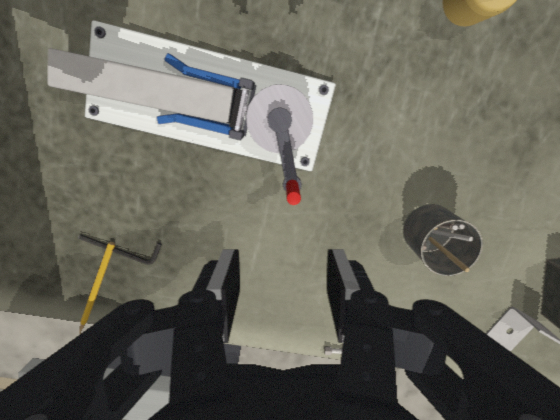

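```bash
python3 -c "
from station import *
print(finish_job())"
```

```text
the job is handed in; nothing more can be done
None
```

The job is handed in at about 25 s: the tube lies in the guide against the buffer, and the cam lever is turned about 2.4 rad to roughly 6 N at the post, then released. The hand-in gave no verdict, and I couldn't measure the 18–45 N cam-on-ball force directly. My first grasp closed on top of the tube because the fingertips sit about 27 mm short of the stated TCP; the second grasp held.

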